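Tip two dust caps out of a full bin into a tray

TASK

Meter two dust caps into the steel tray: pick up the full bin by its carrying bar, hold its open mouth low over the tray and tip it little by little until the foremost cap of each of its two lanes slides, and keep it tipped until both lie in the tray. The other four caps must stay in the bin; then stand the bin upright on the bench again, clear of the tray, and leave the tape roll and the beaker undisturbed.

Things in the scene. Friction and masses are not known exactly. Their poses are not given: they have to be found in the camera images.
- bin: Grey plastic bin, loose, about 0.4 kg empty, 206 mm long (x), 148 mm wide over the bar, rim 58 mm high. Origin: centre of its underside; z up; the open mouth, without lip or gate, looks to its -x, towards the tray; closed back at x = +104 mm. Two lanes parted by a low rib (a: y +2 to +68 mm, b: y -68 to -2 mm), three caps in each. Below the front 54 mm its underside is 14 mm off the bench.
- bin_bar (a point): Centre of the bin's steel carrying bar, at (0, 0, 98 mm) in the bin's frame, same axes: a rectangular bar across the bin (along y), 14 mm thick (x), 24 mm high (z 86 to 110 mm), 136 mm free between two flat uprights. The caps lie at least 50 mm below it; the full bin's centre of mass is about 65 mm below it.
- bin_lip (a point): Middle of the floor's front edge at the bin's mouth, at (-100, 0, 18 mm) in the bin's frame. Tipped slowly, mouth down, the front cap of each lane slides first, at 20 to 33 degrees depending on the unknown friction, the two lanes within about 2 degrees of each other.
- bin_floor (a point): Middle of the bin's floor, at (2, 0, 20 mm) in the bin's frame. The floor is bowed, in three facets each 68 mm long: the front one falls 4 degrees to the mouth, the middle one 4 degrees and the back one 12 degrees to the back. So the middle caps slide only at about 8 degrees more tip than the front ones, the back caps at 16 more.
- tray: Open stainless tray, fixed to the bench, 180 mm (x) by 224 mm (y) over its rounded rim, 30 mm high, inside 168 by 212 mm, floor 4 mm thick. Origin: centre of its underside. It stands to the right (-y) of the bin, its long side (y) roughly along world y. Keep clear of the microscope stand's black base just behind the bin: 63 mm high, from x = 0.555 m back, y -0.10 to 0.24 m.
- cap_front_a: Black round dust cap, a disc 64 mm across and 12 mm thick, 14 g. Origin: centre of its underside, z along its axis. At the start it lies in lane a, front row, of the bin (centre about -66 mm in the bin's x, +35 mm in y).
- cap_front_b: Black round dust cap, a disc 64 mm across and 12 mm thick, 14 g. Origin: centre of its underside, z along its axis. At the start it lies in lane b, front row, of the bin (centre about -66 mm in the bin's x, -35 mm in y).
- cap_middle_a: Black round dust cap, a disc 64 mm across and 12 mm thick, 14 g. Origin: centre of its underside, z along its axis. At the start it lies in lane a, middle row, of the bin (centre about 1 mm in the bin's x, +35 mm in y).
- cap_middle_b: Black round dust cap, a disc 64 mm across and 12 mm thick, 14 g. Origin: centre of its underside, z along its axis. At the start it lies in lane b, middle row, of the bin (centre about 1 mm in the bin's x, -35 mm in y).
- cap_back_a: Black round dust cap, a disc 64 mm across and 12 mm thick, 14 g. Origin: centre of its underside, z along its axis. At the start it lies in lane a, back row, of the bin (centre about 68 mm in the bin's x, +35 mm in y).
- cap_back_b: Black round dust cap, a disc 64 mm across and 12 mm thick, 14 g. Origin: centre of its underside, z along its axis. At the start it lies in lane b, back row, of the bin (centre about 68 mm in the bin's x, -35 mm in y).
- tape: Roll of tape lying flat, loose, a bystander, 68 mm across and 19 mm high, between bin and tray. Origin: centre of its underside.
- beaker: Clear empty beaker, loose, a bystander, 53 mm across and 70 mm high, to the left of the bin. Origin: centre of its underside.
Mind the look-alikes: they are no part of the job. Leave any green look-alike of the cap_back_b alone. What is shaped like the cap_front_a but green is not meant.

How it is judged (in metres and radians):
On the way, in this order (a step that is already met when the one before it is completed fails the run):
1. The bin's mouth is over the tray, the bin tipped more than 11 degrees, all six caps still in it (angle between bin's own z axis and vertical above 0.2 rad and horizontal distance between bin_lip and tray below 0.14 m and x of cap_front_a in the frame of bin between -0.085 and 0.11 m and y of cap_front_a in the frame of bin between -0.08 and 0.08 m and z of cap_front_a in the frame of bin between -0.005 and 0.07 m and x of cap_front_b in the frame of bin between -0.085 and 0.11 m and y of cap_front_b in the frame of bin between -0.08 and 0.08 m and z of cap_front_b in the frame of bin between -0.005 and 0.07 m and x of cap_middle_a in the frame of bin between -0.085 and 0.11 m and y of cap_middle_a in the frame of bin between -0.08 and 0.08 m and z of cap_middle_a in the frame of bin between -0.005 and 0.07 m and x of cap_middle_b in the frame of bin between -0.085 and 0.11 m and y of cap_middle_b in the frame of bin between -0.08 and 0.08 m and z of cap_middle_b in the frame of bin between -0.005 and 0.07 m and x of cap_back_a in the frame of bin between -0.085 and 0.11 m and y of cap_back_a in the frame of bin between -0.08 and 0.08 m and z of cap_back_a in the frame of bin between -0.005 and 0.07 m and x of cap_back_b in the frame of bin between -0.085 and 0.11 m and y of cap_back_b in the frame of bin between -0.08 and 0.08 m and z of cap_back_b in the frame of bin between -0.005 and 0.07 m), for 0.1 s.
2. Both front caps are in the tray while the bin is still tipped more than 11 degrees, the other four still in it (angle between bin's own z axis and vertical above 0.2 rad and x of cap_front_a in the frame of tray between -0.084 and 0.084 m and y of cap_front_a in the frame of tray between -0.106 and 0.106 m and height (world z) of each of cap_front_a, cap_front_b below 0.045 m and x of cap_front_b in the frame of tray between -0.084 and 0.084 m and y of cap_front_b in the frame of tray between -0.106 and 0.106 m and x of cap_middle_a in the frame of bin between -0.085 and 0.11 m and y of cap_middle_a in the frame of bin between -0.08 and 0.08 m and z of cap_middle_a in the frame of bin between -0.005 and 0.07 m and x of cap_middle_b in the frame of bin between -0.085 and 0.11 m and y of cap_middle_b in the frame of bin between -0.08 and 0.08 m and z of cap_middle_b in the frame of bin between -0.005 and 0.07 m and x of cap_back_a in the frame of bin between -0.085 and 0.11 m and y of cap_back_a in the frame of bin between -0.08 and 0.08 m and z of cap_back_a in the frame of bin between -0.005 and 0.07 m and x of cap_back_b in the frame of bin between -0.085 and 0.11 m and y of cap_back_b in the frame of bin between -0.08 and 0.08 m and z of cap_back_b in the frame of bin between -0.005 and 0.07 m), for 0.2 s.
At the end, for the whole second after the job is handed in: The two front caps rest inside the tray's rim; the other four rest in the bin; the bin stands upright (within 3 degrees) on the bench, within 8 mm of its surface, not touching the tray, released and still (x of cap_front_a in the frame of tray between -0.084 and 0.084 m and y of cap_front_a in the frame of tray between -0.106 and 0.106 m and height (world z) of each of cap_front_a, cap_front_b below 0.045 m and x of cap_front_b in the frame of tray between -0.084 and 0.084 m and y of cap_front_b in the frame of tray between -0.106 and 0.106 m and x of cap_middle_a in the frame of bin between -0.085 and 0.11 m and y of cap_middle_a in the frame of bin between -0.08 and 0.08 m and z of cap_middle_a in the frame of bin between -0.005 and 0.07 m and x of cap_middle_b in the frame of bin between -0.085 and 0.11 m and y of cap_middle_b in the frame of bin between -0.08 and 0.08 m and z of cap_middle_b in the frame of bin between -0.005 and 0.07 m and x of cap_back_a in the frame of bin between -0.085 and 0.11 m and y of cap_back_a in the frame of bin between -0.08 and 0.08 m and z of cap_back_a in the frame of bin between -0.005 and 0.07 m and x of cap_back_b in the frame of bin between -0.085 and 0.11 m and y of cap_back_b in the frame of bin between -0.08 and 0.08 m and z of cap_back_b in the frame of bin between -0.005 and 0.07 m and angle between bin's own z axis and vertical below 0.05 rad and height (world z) of bin between -0.008 and 0.008 m and linear speed of each of bin, cap_front_a, cap_front_b, cap_middle_a, cap_middle_b, cap_back_a, cap_back_b below 0.02 m/s and contact force between bin and tray below 0.1 N).
It fails at once if One of the four other caps leaves the bin (not (x of cap_middle_a in the frame of bin between -0.085 and 0.11 m and y of cap_middle_a in the frame of bin between -0.08 and 0.08 m and z of cap_middle_a in the frame of bin between -0.005 and 0.07 m) or not (x of cap_middle_b in the frame of bin between -0.085 and 0.11 m and y of cap_middle_b in the frame of bin between -0.08 and 0.08 m and z of cap_middle_b in the frame of bin between -0.005 and 0.07 m) or not (x of cap_back_a in the frame of bin between -0.085 and 0.11 m and y of cap_back_a in the frame of bin between -0.08 and 0.08 m and z of cap_back_a in the frame of bin between -0.005 and 0.07 m) or not (x of cap_back_b in the frame of bin between -0.085 and 0.11 m and y of cap_back_b in the frame of bin between -0.08 and 0.08 m and z of cap_back_b in the frame of bin between -0.005 and 0.07 m)).
It fails at once if A cap is let out of the bin more than about 150 mm above the bench ((x of cap_front_a in the frame of bin below -0.12 m and height (world z) of cap_front_a above 0.15 m) or (x of cap_front_b in the frame of bin below -0.12 m and height (world z) of cap_front_b above 0.15 m)).
It fails at once if The tape roll or the beaker is pushed more than 20 mm or tipped (distance of any of tape, beaker from where it was at the start of the episode above 0.02 m or angle between beaker's own z axis and vertical above 0.3 rad).
It also fails if it takes over 67 s, if anything falls off the work surface, if the arm or the gripper's body presses on something with over 40 N, if the wrist force passes 120 N, or if a joint passes its speed limit or range.

ROBOT

A 6-joint arm with a two-finger parallel gripper is mounted at the origin on a cart in front of the work surface, level with it; the furniture and walls round the work are solid. World frame = base frame: x ahead of the robot, y to its left, z up, the work surface at z = 0. Lengths are in m, angles in degrees, forces in N, time in s.
With the tool pointing down it reaches from about 0.375 to 0.9 m from the base axis. Payload 3.1 kg.
Tool frame: the origin (TCP) lies where the fingers leave the gripper's body, on its centre line; the fingertips stand 70 mm ahead of it and the grasp point (between the pads) lies 51 mm ahead of it; z points along the fingers, y is the line along which they close (so a half turn about z gives the same grasp; the last joint's range is limited). The gripper opens to 87 mm and grips with 3 to 60 N. Pads are 19 mm wide; open, the fingers measure 117 mm over their backs; the gripper's body (75 mm by 190 mm) begins 51 mm behind the grasp point.
Start: joints at [56.064, 30.224, 82.088, -0, 67.689, -10.227], TCP at [0.251, 0.572, 0.292] pointing down, gripper open.
Joint ranges: [-176.69, 176.69], [-43.24, 126.21], [12.49, 139.97], [-82, 262], [0, 151.66], [-163.58, 163.58]. Speed limits (degrees/s): [159.86, 159.86, 180, 180, 180, 180].

INTERFACE

Orientations are given as a 3x3 rotation matrix whose columns are the frame's x, y, z axes.
In Python, from rig import readout, capture, calibration, bot, look_for gives the robot as it stands. The module is installed in compiled form; this text tells all that it offers.
- The arm moves only by the shell command python3 -m pendant 'ROWS'. ROWS is JSON, a list of rows, each a list of 7 numbers: the shift along the tool's x, y, z normalised to -1 to 1, where 1 is 200 mm, then the turn, a rotation vector about the tool's x, y, z normalised to -1 to 1, where 1 is 180 degrees, then the closure, from -1 (fully open) to 1 (shut). In form: [[dx, dy, dz, ax, ay, az, grip], ...]. A call has 1 to 8 rows; each row is the pose to reach, as a shift and turn from the pose commanded when the call began, along the tool's axes at that moment, turning the shorter way round; what a row does not reach only later rows make up. A row lasts 1/10 s, in which the tool goes at most 50 mm and 8.59 degrees, less where a joint would pass 70% of its speed; a pose out of reach is approached as far as the arm can. A call with a number of a shift or a turn outside -1 to 1 is refused whole. A call with a gripper value outside its range is refused whole. The fingers move at their own pace and stop on an object; the grip force is fixed at half the most. Time passes only in rows, so rows that repeat a pose let the fingers close. It gives the time, the measured TCP pose, the force, the opening and the grip force at its end, in the units of the state.
- readout.read_state(): the state, without advancing time (a new reading comes with each control period).
- capture(name): name is "scene" or "top"; returns (picture, depth): 384x512x3 uint8, red, green, blue; 384x512 float32, m along the optical axis (not along the pixel's ray), 0 where there is no reading.
- calibration(name): a dict with "mtx" (3x3 intrinsics, pixels), "k1" (the pictures are not rectified: a ray, as slopes to the right and down, at radius r is drawn at 1 + k1 r^2 times it, then the intrinsics apply), "T" (4x4, takes a point from camera to world coordinates). Camera axes: x right, y down, z forward; pixel columns grow to the right and rows downward; lengths in m; the calibration is good to about 2 mm. A picture is of the moment at which its call begins. calibration takes no time and is no camera call.
- bot.hand_in(): hands the job in; it is judged then, once.
Trained networks look in the newest picture that a camera, given by its name, has taken for a name from the list of things; names that differ only in an ending like _2 or _b are one class to them, and where a whole thing is asked for, a point or a joint stands for the part that bears it (a point fixed in the world has none). Each returns a list of dicts, best first, with "conf" (0 to 1); they miss things now and then, are a little off and sometimes report something else, mostly with a low value. They report only what shows in the picture. A call takes as long as a camera call. They do not tell look-alikes from the thing itself.
- look_for(thing, camera): "extent" ([left, top, right, bottom] in pixels, round what is visible of it).
The state is a dict: "time_s": time; "joint_positions": joint angles; "qvel": joint speeds; "tau": joint torques, N m; "position": TCP position; "tcp_rot": TCP orientation; "force": force on the tool from outside, world axes, zero at the start; "moment": the same for the moment, N m; "opening": opening from 0.0 (shut) to 1.0 (fully open); "grasp_force": force on a finger pad.
Only numpy, scipy, OpenCV 4.12 (cv2) and the standard library are available. Lean on these libraries where they do the work, as an engineer would, in place of code of your own. Each camera call takes 0.05 s, during which the arm holds its last target. There are 200 camera calls.

## Working session

There is one attempt and no reset: what is moved stays moved. The work goes in short steps, Python scripts to look and compute and a shell command to move; the robot and the scene stay as the last step left them, time stands still between calls to the robot, and variables do not carry over. Pictures are saved under pics/ and viewed, at most 10 in all, crops included, and the job is handed in when it is done.

```bash
mkdir -p pics; ls; cat > h.py <<'E'
import numpy as np, cv2
from rig import readout, capture, calibration, bot, look_for
def pts(cam, depth):
    c=calibration(cam); K=np.array(c["mtx"]); T=np.array(c["T"])
    v,u=np.mgrid[0:depth.shape[0],0:depth.shape[1]].astype(float)
    d=np.stack([u.ravel(),v.ravel()],1)[:,None]
    s=cv2.undistortPoints(d,K,np.array([c["k1"],0,0,0,0.])).reshape(-1,2)
    z=depth.ravel(); P=np.c_[s*z[:,None],z]@T[:3,:3].T+T[:3,3]
    P[z==0]=np.nan
    return P.reshape(*depth.shape,3)
def proj(cam,X):
    c=calibration(cam); T=np.linalg.inv(np.array(c["T"]))
    r=cv2.Rodrigues(T[:3,:3])[0]
    return cv2.projectPoints(np.array(X,float).reshape(-1,3),r,T[:3,3],np.array(c["mtx"]),np.array([c["k1"],0,0,0,0.]))[0].reshape(-1,2)
def save(n,im): cv2.imwrite("pics/%s.png"%n,im[...,::-1])
E
python3 - <<'E'
from h import *
ims=[]
for cam in("scene","top"):
    im,d=capture(cam); ims.append(im); np.savez("/tmp/%s0.npz"%cam,im=im,d=d)
    print(cam,np.round(calibration(cam)["T"],3).tolist())
    for t in("bin","bin_bar","tray","cap_front_a","tape","beaker"):
        P=pts(cam,d)
        for r in look_for(t,cam)[:8]:
            l,tp,R,b=[int(x) for x in r["extent"]]; print(t,round(r["conf"],2),(l,tp,R,b),np.round(np.nanmedian(P[(tp+b)//2-1:(tp+b)//2+2,(l+R)//2-1:(l+R)//2+2].reshape(-1,3),0),3))
    save(cam+"0",im)
print(readout.read_state())
E
```

```text
pics
scene [[0.764, -0.338, 0.55, -0.35], [-0.645, -0.408, 0.646, -1.005], [0.006, -0.848, -0.53, 0.901], [0.0, 0.0, 0.0, 1.0]]
bin 0.6 (194, 168, 265, 220) [0.46  0.107 0.041]
bin_bar 0.77 (190, 166, 266, 225) [0.461 0.109 0.035]
tray 0.61 (333, 228, 432, 304) [ 0.595 -0.42   0.005]
cap_front_a 0.65 (229, 203, 243, 218) [0.43  0.027 0.031]
cap_front_a 0.59 (313, 221, 335, 231) [ 0.601 -0.19   0.012]
cap_front_a 0.53 (243, 195, 259, 212) [0.489 0.03  0.034]
tape 0.79 (262, 223, 287, 238) [ 0.472 -0.104  0.008]
tape 0.4 (192, 169, 263, 224) [0.454 0.11  0.034]
beaker 0.76 (167, 153, 184, 174) [0.428 0.385 0.052]
beaker 0.4 (191, 167, 264, 225) [0.454 0.11  0.034]
top [[0.03, -0.991, 0.132, 0.36], [-1.0, -0.03, -0.002, -0.02], [0.006, -0.132, -0.991, 1.207], [0.0, 0.0, 0.0, 1.0]]
bin 0.73 (177, 182, 252, 239) [0.458 0.099 0.107]
bin_bar 0.71 (175, 183, 253, 239) [0.456 0.099 0.108]
tray 0.8 (346, 144, 422, 207) [ 0.595 -0.424  0.005]
cap_front_a 0.91 (223, 216, 246, 238) [0.416 0.045 0.031]
cap_front_a 0.72 (233, 190, 251, 212) [0.496 0.024 0.029]
cap_front_a 0.57 (300, 161, 322, 181) 
[... 222 characters left out ...]
  1.15339960e-03,
        6.76895871e+01, -1.02268351e+01]), 'qvel': array([-0.10941853, -0.15574494, -0.07844868,  0.04355066,  0.04143596,
        0.01552245]), 'tau': array([-1.36900449e-04, -4.39870262e+01, -1.76952034e+01,  6.34185481e-02,
        5.02910698e-02, -1.49644598e-05]), 'position': array([0.25129342, 0.57225321, 0.29230072]), 'tcp_rot': array([[-9.15580104e-01,  4.02135639e-01,  3.65573796e-05],
       [ 4.02135641e-01,  9.15580100e-01,  8.76828767e-05],
       [ 1.78920043e-06,  9.49817226e-05, -9.99999995e-01]]), 'force': array([ 0.19188773,  0.63284871, -0.42505084]), 'moment': array([0.03321353, 0.00127751, 0.02325176]), 'grasp_force': 0.0, 'opening': 0.9968990731682379}
```

```bash
python3 - <<'E'
from h import *
z=np.load("/tmp/top0.npz"); im=z["im"]; d=z["d"]
save("crop1",cv2.resize(im[120:260,90:440],(800,320),interpolation=cv2.INTER_CUBIC))
P=pts("top",d).reshape(-1,3)
def rect(m,n):
    q=P[m]; r=cv2.minAreaRect((q[:,:2]*1000).astype(np.float32)); print(n,len(q),np.round(r[0],1),np.round(r[1],1),round(r[2],1),"z",np.round(np.nanmedian(q[:,2]),3))
x,y,h=P.T
near=(abs(x-.46)<.15)&(abs(y-.1)<.16)
rect(near&(h>.09)&(h<.125)&(x<.55),"bar")
rect(near&(h>.05)&(h<.066)&(x<.55),"rim")
rect(near&(h>.012)&(h<.14)&(x<.55),"all")
rect((abs(x-.6)<.15)&(abs(y+.42)<.18)&(h>.02)&(h<.045),"tray rim")
rect((abs(x-.6)<.2)&(abs(y+.42)<.18)&(h>.0025)&(h<.045),"tray all")
rect((abs(x-.454)<.06)&(abs(y+.126)<.06)&(h>.010)&(h<.03),"tape")
rect((abs(x-.443)<.06)&(abs(y-.407)<.06)&(h>.01)&(h<.1),"beaker")
rect((x>.55)&(abs(y-.07)<.2)&(h>.05)&(h<.075),"base")
E
```

```text
bar 297 [459.1 101.9] [ 21.5 149.9] 85.0 z 0.108
rim 402 [458.3 105.5] [211.1 150.2] 84.9 z 0.059
all 3387 [460.9 129.5] [259.  151.5] 84.8 z 0.03
tray rim 622 [ 621.4 -429.8] [258.2 338.7] 0.9 z 0.028
tray all 4022 [ 600.7 -420.2] [359.3 398.2] 89.9 z 0.006
tape 288 [ 459.8 -122.5] [65. 65.] 2.5 z 0.017
beaker 237 [445.3 391.4] [50.9 51.1] 0.3 z 0.046
base 8381 [763.3  69.7] [424.6 399.4] 0.0 z 0.062
```

View pics/crop1.png

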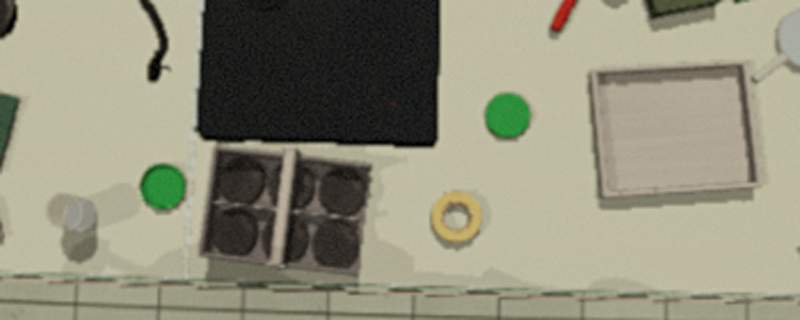

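View pics/scene0.png

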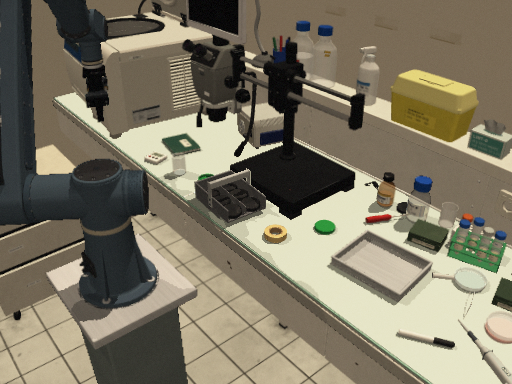

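```bash
python3 - <<'E'
from h import *
z=np.load("/tmp/top0.npz"); d=z["d"]; PI=pts("top",d)
Q=PI[138:213,340:428].reshape(-1,3); m=(Q[:,2]>.022)&(Q[:,2]<.04)&(Q[:,0]<.70)&(Q[:,1]>-.56)
print("tray",cv2.minAreaRect((Q[m,:2]*1000).astype(np.float32)))
for cam in("top","scene"):
    P=pts(cam,np.load("/tmp/%s0.npz"%cam)["d"]).reshape(-1,3); x,y,h=P.T
    for h0 in (.12,.2,.3,.4,.5):
        m=(h>h0)&(h<h0+.1)&(x>.3)&(x<.8)&(abs(y)<.6)&~((x<.45)&(y>.4))
        if m.sum(): print(cam,h0,m.sum(),np.round(P[m].min(0),2),np.round(P[m].max(0),2), "closest x for |y|<.3:",np.round(np.sort(x[m&(abs(y)<.3)])[:6],2))
# tool target: z down, y along bin x
s=readout.read_state(); R0=s["tcp_rot"]
a=np.radians(85)
yt=np.array([np.cos(a),np.sin(a),0]); zt=np.array([0,0,-1.]); 
for sg in(1,-1):
    R=np.c_[np.cross(sg*yt,zt),sg*yt,zt]
    print(sg,np.degrees(cv2.Rodrigues(R0.T@R)[0].ravel()), R[:,0])
t=np.array([.459,.103,.25])
print(R0.T@(t-s["position"])*1000)
E
```

```text
tray ((590.1981811523438, -420.5738525390625), (180.51747131347656, 226.9366455078125), 5.323854446411133)
top 0.12 386 [ 0.63 -0.53  0.12] [0.8  0.54 0.22] closest x for |y|<.3: [0.65 0.65 0.66 0.66 0.66 0.66]
top 0.2 818 [0.63 0.11 0.2 ] [0.77 0.56 0.3 ] closest x for |y|<.3: [0.68 0.68 0.68 0.68 0.68 0.68]
top 0.3 6385 [ 0.6  -0.19  0.3 ] [0.8  0.56 0.4 ] closest x for |y|<.3: [0.67 0.68 0.68 0.68 0.68 0.68]
top 0.4 4955 [ 0.58 -0.19  0.4 ] [0.78 0.56 0.5 ] closest x for |y|<.3: [0.68 0.68 0.68 0.68 0.68 0.68]
top 0.5 2031 [0.68 0.32 0.5 ] [0.71 0.51 0.6 ] closest x for |y|<.3: []
scene 0.12 1113 [ 0.63 -0.54  0.12] [0.8  0.55 0.22] closest x for |y|<.3: [0.66 0.66 0.66 0.66 0.66 0.66]
scene 0.2 1709 [0.63 0.1  0.2 ] [0.8  0.56 0.3 ] closest x for |y|<.3: [0.68 0.68 0.68 0.68 0.68 0.68]
scene 0.3 3743 [ 0.6  -0.19  0.3 ] [0.8  0.57 0.4 ] closest x for |y|<.3: [0.67 0.67 0.67 0.67 0.67 0.68]
scene 0.4 2067 [ 0.58 -0.19  0.4 ] [0.78 0.6  0.5 ] closest x for |y|<.3: [0.68 0.68 0.68 0.68 0.68 0.68]
scene 0.5 1132 [0.68 0.32 0.5 ] [0.72 0.6  0.59] closest x for |y|<.3: []
1 [ 5.41033639e-03  7.87036527e-04 -1.87117557e+01] [-0.9961947   0.08715574  0.        ]
-1 [ 1.11771008e-03 -7.68349031e-03  1.61288244e+02] [ 0.9961947  -0.08715574  0.        ]
[-378.87552341 -346.11670151   42.26717254]
```

```bash
cat > st.py <<'E'
from h import *
s=readout.read_state(); print("t",round(s["time_s"],2),"p",np.round(s["position"],4),"open",round(s["opening"],3),"gf",round(s["grasp_force"],1),"F",np.round(s["force"],1))
print("q",np.round(s["joint_positions"],1)); R=s["tcp_rot"]; print(np.round(R,3).tolist())
E
cat > goto.py <<'E'
# usage: goto.py x y z(grasp point, mm) yaw tip(mouth down) -> row from the measured pose
import sys; from h import *
from scipy.spatial.transform import Rotation as Ro
x,y,z,yaw,tip=map(float,sys.argv[1:6]); s=readout.read_state(); R0=s["tcp_rot"]
a=np.radians(yaw); yt=np.array([np.cos(a),np.sin(a),0]); zt=np.array([0,0,-1.])
xt=np.cross(yt,zt)   # = -bin y
R=Ro.from_rotvec(np.radians(tip)*xt).as_matrix()@np.c_[xt,yt,zt]  # mouth (-bin x) down
p=np.array([x,y,z])/1000-R[:,2]*.051
print("row",np.round(np.r_[R0.T@(p-s["position"])/.2,Ro.from_matrix(R0.T@R).as_rotvec()/np.pi],4).tolist())
g=s["position"]+R0[:,2]*.051; print("grasp pt",np.round(g*1000,1),"toolz",np.round(R0[:,2],3))
E
R1='x'
python3 -m pendant '[[-0.95,-0.865,0.1,0,0,-0.052,-1],[-0.95,-0.865,0.1,0,0,-0.052,-1],[-0.95,-0.865,0.1,0,0,-0.052,-1],[-0.95,-0.865,0.1,0,0,-0.052,-1],[-0.95,-0.865,0.1,0,0,-0.052,-1],[-0.95,-0.865,0.1,0,0,-0.052,-1]]'
python3 st.py; python3 goto.py 459 103 199 85 0
```

```text
time_s: 1.3
position: [0.3569, 0.3335, 0.272]
tcp_rot: [[-0.968, 0.253, -0.001], [0.253, 0.968, -0.002], [0.0, -0.002, -1.0]]
force: [0.0, 0.4, -0.7]
opening: 0.998
grasp_force: 0.0
t 1.3 p [0.3569 0.3335 0.272 ] open 0.998 gf 0.0 F [ 0.   0.4 -0.7]
q [ 3.000e+01  2.150e+01  1.025e+02 -1.000e-01  5.610e+01 -4.530e+01]
[[-0.968, 0.253, -0.001], [0.253, 0.968, -0.002], [0.0, -0.002, -1.0]]
row [-0.785, -0.9861, 0.1121, -0.0007, -0.0001, -0.0535]
grasp pt [356.9 333.4 221. ] toolz [-0.001 -0.002 -1.   ]
```

```bash

python3 -m pendant '[[-0.785,-0.986,0.11,0,0,-0.0535,-1],[-0.785,-0.986,0.11,0,0,-0.0535,-1],[-0.785,-0.986,0.11,0,0,-0.0535,-1],[-0.785,-0.986,0.11,0,0,-0.0535,-1],[-0.785,-0.986,0.11,0,0,-0.0535,-1],[-0.785,-0.986,0.11,0,0,-0.0535,-1],[-0.785,-0.986,0.11,0,0,-0.0535,-1]]' >/dev/null
python3 st.py; python3 goto.py 459 103 98 85 0
python3 - <<'E'
from h import *
im,d=capture("top"); P=pts("top",d)
Q=P[175:245,165:260].reshape(-1,3);x,y,h=Q.T
for n,m in(("bar",(h>.095)&(h<.12)&(x<.54)),("rim",(h>.05)&(h<.066)&(x<.54))):
    print(n,m.sum(),cv2.minAreaRect((Q[m,:2]*1000).astype(np.float32)))
save("top1",cv2.resize(im[150:270,140:300],(800,600),interpolation=cv2.INTER_CUBIC))
E
```

```text
t 2.0 p [0.4599 0.1065 0.2503] open 1.003 gf 0.0 F [-0.5 -0.4 -0.1]
q [ -0.6  22.2 106.1   0.   51.6 -85.7]
[[-0.996, 0.086, 0.0], [0.086, 0.996, 0.0], [-0.0, 0.0, -1.0]]
row [0.0034, -0.0181, 0.5063, 0.0001, 0.0001, 0.0004]
grasp pt [460.  106.5 199.3] toolz [ 0.  0. -1.]
bar 0 ((0.0, 0.0), (0.0, 0.0), 0.0)
rim 147 ((459.492919921875, 103.33348083496094), (206.6148681640625, 147.7978057861328), 84.72219848632812)
```

View pics/top1.png

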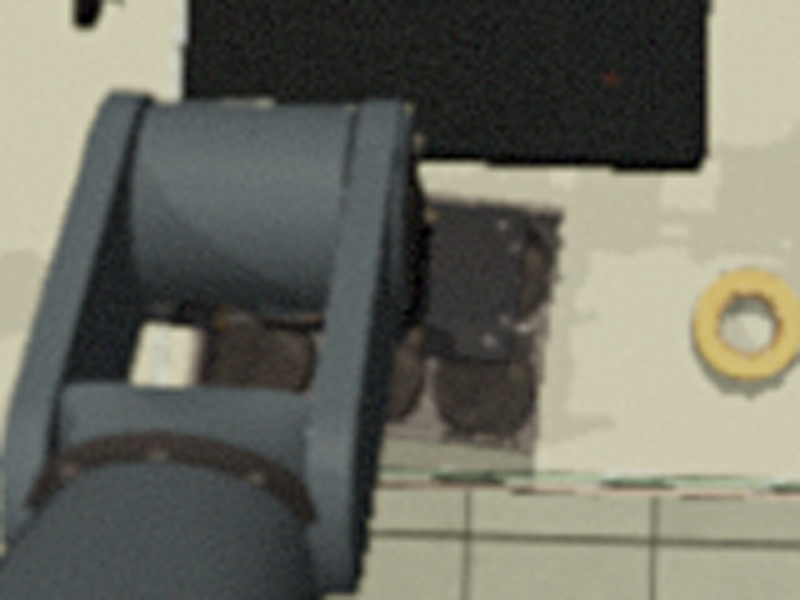

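The top view shows the wrist over the bin (crop ~(300,250)), the gripper body aligned with it over the bar, mouth to the right at (545,330), tape well clear at (745,325). Look-alikes of the caps: green discs at top px ~(161,202) and (312,171), not used; the grey bin with black caps is at (214,211). Descending.

```bash

python3 -m pendant '[[0.003,-0.018,0.1,0,0,0,-1],[0.003,-0.018,0.2,0,0,0,-1],[0.003,-0.018,0.3,0,0,0,-1],[0.003,-0.018,0.4,0,0,0,-1],[0.003,-0.018,0.47,0,0,0,-1],[0.003,-0.018,0.506,0,0,0,-1],[0.003,-0.018,0.506,0,0,0,-1]]' >/dev/null
python3 st.py; python3 goto.py 459 102.5 98 85 0
python3 -m pendant '[[0,0,0,0,0,0,1],[0,0,0,0,0,0,1],[0,0,0,0,0,0,1],[0,0,0,0,0,0,1],[0,0,0,0,0,0,1],[0,0,0,0,0,0,1],[0,0,0,0,0,0,1],[0,0,0,0,0,0,1]]'
```

```text
t 2.75 p [0.457  0.1055 0.1485] open 1.002 gf 0.0 F [-0.1  0.6  0.3]
q [ -0.7  32.8 111.2   0.   36.1 -86.1]
[[-0.997, 0.08, -0.002], [0.08, 0.997, 0.0], [0.002, 0.0, -1.0]]
row [-0.0112, -0.0142, -0.0024, 0.0, -0.0007, 0.0023]
grasp pt [456.9 105.5  97.5] toolz [-0.002  0.    -1.   ]
time_s: 3.55
position: [0.458, 0.1039, 0.149]
tcp_rot: [[-0.997, 0.082, -0.0], [0.082, 0.997, 0.0], [0.0, 0.0, -1.0]]
force: [0.3, 1.0, 0.1]
opening: 0.355
grasp_force: 0.0
```

```bash

python3 -m pendant '[[0,0,0,0,0,0,1],[0,0,0,0,0,0,1],[0,0,0,0,0,0,1],[0,0,0,0,0,0,1],[0,0,0,0,0,0,1],[0,0,0,0,0,0,1]]'
python3 -m pendant '[[0,0,-0.02,0,0,0,1],[0,0,-0.05,0,0,0,1],[0,0,-0.1,0,0,0,1],[0,0,-0.15,0,0,0,1],[0,0,-0.2,0,0,0,1],[0,0,-0.25,0,0,0,1],[0,0,-0.28,0,0,0,1],[0,0,-0.3,0,0,0,1]]' 
python3 goto.py 459 102.5 193 85 0
python3 - <<'E'
from h import *
im,d=capture("scene")
save("sc1",cv2.resize(im[130:250,150:310],(800,600),interpolation=cv2.INTER_CUBIC))
E
```

```text
time_s: 4.15
position: [0.458, 0.1039, 0.149]
tcp_rot: [[-0.997, 0.082, -0.0], [0.082, 0.997, -0.0], [0.0, -0.0, -1.0]]
force: [-0.2, -0.2, -0.5]
opening: 0.153
grasp_force: 30.0
time_s: 4.95
position: [0.4582, 0.104, 0.21]
tcp_rot: [[-0.997, 0.082, 0.001], [0.082, 0.997, -0.0], [-0.001, 0.0, -1.0]]
force: [0.6, 0.7, -4.8]
opening: 0.157
grasp_force: 30.0
row [-0.0048, -0.0069, -0.1701, 0.0, 0.0004, 0.0016]
grasp pt [458.3 104.  159. ] toolz [ 0.001 -0.    -1.   ]
```

View pics/sc1.png

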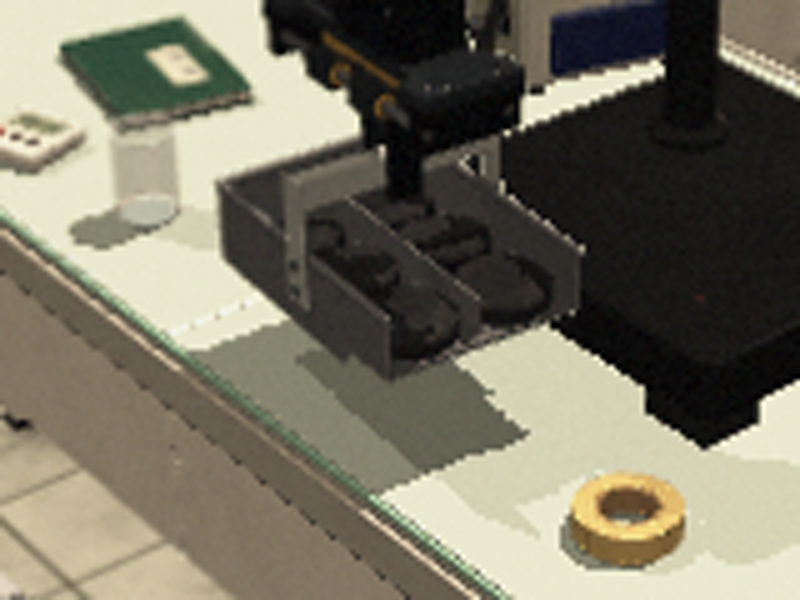

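```bash

python3 -m pendant '[[0,0,-0.03,0,0,0,1],[0,0,-0.08,0,0,0,1],[0,0,-0.13,0,0,0,1],[0,-0.01,-0.18,0,0,0,1],[0,-0.04,-0.2,0,0,0,1],[0,-0.1,-0.2,0,0,0,1],[0,-0.2,-0.2,0,0,0,1],[0,-0.3,-0.2,0,0,0,1]]' >/dev/null
python3 -m pendant '[[0,-0.11,0,0,0,0,1],[0,-0.22,0,0,0,0,1],[0,-0.34,0,0,0,0,1],[0,-0.46,0,0,0,0,1],[0,-0.58,0,0,0,0,1],[0,-0.7,0,0,0,0,1],[0,-0.82,0,0,0,0,1],[0,-0.94,0,0,0,0,1]]'
python3 goto.py 581 -326 200 95.3 0;python3 goto.py 520 -240 200 90 0; python3 st.py
```

```text
time_s: 6.6
position: [0.4367, -0.1449, 0.2487]
tcp_rot: [[-0.997, 0.083, -0.001], [0.083, 0.997, 0.0], [0.001, 0.0, -1.0]]
force: [-0.2, 0.2, -3.9]
opening: 0.158
grasp_force: 30.0
row [-0.7942, -0.8426, -0.0124, 0.0001, -0.0003, -0.0559]
grasp pt [ 436.6 -144.9  197.7] toolz [-0.001  0.    -1.   ]
row [-0.4546, -0.4394, -0.012, 0.0001, -0.0003, -0.0264]
grasp pt [ 436.6 -144.9  197.7] toolz [-0.001  0.    -1.   ]
t 6.6 p [ 0.4367 -0.1449  0.2487] open 0.158 gf 30.0 F [-0.2  0.2 -3.9]
q [ -32.3   21.6  107.8   -0.    50.7 -117.5]
[[-0.997, 0.083, -0.001], [0.083, 0.997, 0.0], [0.001, 0.0, -1.0]]
```

```bash

python3 -m pendant '[[-0.08,-0.085,0,0,0,-0.006,1],[-0.16,-0.17,0,0,0,-0.012,1],[-0.24,-0.255,0,0,0,-0.018,1],[-0.32,-0.34,0,0,0,-0.024,1],[-0.4,-0.425,0,0,0,-0.03,1],[-0.48,-0.51,0,0,0,-0.036,1],[-0.56,-0.59,0,0,0,-0.042,1],[-0.64,-0.68,0,0,0,-0.048,1]]' >/dev/null
python3 -m pendant '[[-0.06,-0.06,0,0,0,-0.003,1],[-0.11,-0.11,0,0,0,-0.006,1],[-0.14,-0.15,0,0,0,-0.008,1],[-0.15,-0.16,0,0,0,-0.008,1],[-0.15,-0.16,0,0,0,-0.008,1]]'
python3 goto.py 581 -326 190 95.3 16; python3 st.py
```

```text
time_s: 7.9
position: [0.5855, -0.3194, 0.2484]
tcp_rot: [[-0.996, -0.093, -0.001], [-0.093, 0.996, 0.001], [0.001, 0.001, -1.0]]
force: [-0.2, 0.6, -4.0]
opening: 0.159
grasp_force: 30.0
row [0.0253, 0.0395, 0.0471, 0.0892, -0.0004, 0.0002]
grasp pt [ 585.4 -319.4  197.4] toolz [-0.001  0.001 -1.   ]
t 7.9 p [ 0.5855 -0.3194  0.2484] open 0.159 gf 30.0 F [-0.2  0.6 -4. ]
q [ -38.2   36.2   78.    -0.    65.9 -133.5]
[[-0.996, -0.093, -0.001], [-0.093, 0.996, 0.001], [0.001, 0.001, -1.0]]
```

The tip sign in my helper is wrong (xt equals +bin y); fixing before moving.

```bash
sed -i 's/np.radians(tip)\*xt/-np.radians(tip)*xt/; s/# = -bin y/# = bin y/' goto.py; python3 goto.py 581 -326 190 95.3 16
cat > look.py <<'E'
# bin pose from the grasp, caps drawn in the bin frame from depth: dark pixels per lane
import sys; from h import *
def binpose():
    s=readout.read_state(); R=s["tcp_rot"]; g=s["position"]+R[:,2]*.051
    B=np.c_[R[:,1],R[:,0],-R[:,2]]   # bin x = tool y, bin y = tool x, bin z = -tool z
    return B,g-B[:,2]*.098
if __name__=="__main__":
    B,o=binpose(); print("tip",np.round(np.degrees(np.arccos(B[2,2])),2),"lip",np.round((o+B@[-.1,0,.018])*1000),"t",readout.read_state()["time_s"])
    for cam in ("scene","top"):
        im,d=capture(cam); P=(pts(cam,d).reshape(-1,3)-o)@B
        dark=im.reshape(-1,3).max(1)<int(sys.argv[1]) if len(sys.argv)>1 else np.ones(len(P),bool)
        for n,y0 in(("a",.035),("b",-.035)):
            m=dark&(abs(P[:,1]-y0)<.012)&(P[:,2]>.012)&(P[:,2]<.05)&(P[:,0]>-.15)&(P[:,0]<.1)
            h,e=np.histogram(P[m,0]*1000,np.arange(-150,101,10)); z=[int(1000*np.median(P[m&(abs(P[:,0]-x/1000-.005)<.005),2])) if c else 0 for x,c in zip(e,h)]
            print(cam,n,dict(zip(e[:-1].astype(int).tolist(),z)))
        if len(sys.argv)>2:
            c=proj(cam,o+B@[-.08,0,.03])[0].astype(int); save(sys.argv[2]+cam,cv2.resize(im[max(0,c[1]-60):c[1]+60,max(0,c[0]-80):c[0]+80],(640,480),interpolation=cv2.INTER_CUBIC))
E
python3 look.py 255 lk0
```

```text
row [0.0254, -0.101, 0.0469, -0.0886, -0.0004, 0.0001]
grasp pt [ 585.4 -319.4  197.4] toolz [-0.001  0.001 -1.   ]
tip 0.09 lip [ 595. -419.  117.] t 7.9
scene a {-150: 0, -140: 0, -130: 0, -120: 0, -110: 17, -100: 28, -90: 31, -80: 33, -70: 32, -60: 32, -50: 34, -40: 32, -30: 35, -20: 34, -10: 34, 0: 33, 10: 33, 20: 0, 30: 0, 40: 0, 50: 0, 60: 0, 70: 0, 80: 0, 90: 30}
scene b {-150: 0, -140: 0, -130: 0, -120: 0, -110: 0, -100: 26, -90: 30, -80: 32, -70: 32, -60: 33, -50: 34, -40: 32, -30: 33, -20: 34, -10: 34, 0: 32, 10: 32, 20: 31, 30: 30, 40: 29, 50: 0, 60: 0, 70: 0, 80: 20, 90: 20}
top a {-150: 0, -140: 0, -130: 0, -120: 0, -110: 0, -100: 0, -90: 0, -80: 0, -70: 0, -60: 0, -50: 0, -40: 0, -30: 0, -20: 0, -10: 0, 0: 0, 10: 0, 20: 0, 30: 0, 40: 27, 50: 24, 60: 22, 70: 20, 80: 18, 90: 0}
top b {-150: 0, -140: 0, -130: 0, -120: 0, -110: 0, -100: 0, -90: 0, -80: 0, -70: 0, -60: 0, -50: 0, -40: 0, -30: 0, -20: 0, -10: 0, 0: 28, 10: 30, 20: 0, 30: 0, 40: 0, 50: 24, 60: 22, 70: 19, 80: 18, 90: 0}
```

View pics/lk0scene.png

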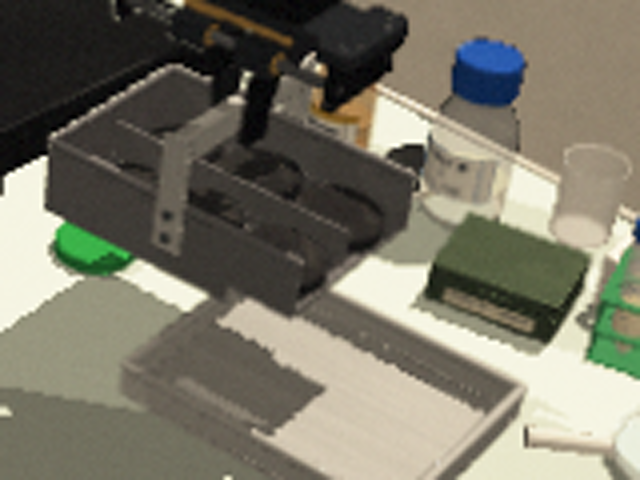

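The scene view shows the level bin with its mouth (350,250) over the tray (330,390), all front caps in place. Tipping to 16°.

```bash

python3 -m pendant '[[0.003,-0.013,0.006,-0.011,0,0,1],[0.006,-0.025,0.012,-0.022,0,0,1],[0.009,-0.038,0.018,-0.033,0,0,1],[0.012,-0.05,0.024,-0.044,0,0,1],[0.015,-0.063,0.03,-0.055,0,0,1],[0.018,-0.076,0.036,-0.067,0,0,1],[0.022,-0.088,0.042,-0.078,0,0,1],[0.025,-0.101,0.047,-0.0886,0,0,1]]' >/dev/null
python3 -m pendant '[[0,0,0,0,0,0,1],[0,0,0,0,0,0,1],[0,0,0,0,0,0,1],[0,0,0,0,0,0,1]]'
python3 goto.py 581 -326 190 95.3 20; python3 look.py 255
```

```text
time_s: 9.2
position: [0.5831, -0.3393, 0.2399]
tcp_rot: [[-0.996, -0.09, -0.026], [-0.094, 0.957, 0.273], [-0.0, 0.274, -0.962]]
force: [0.2, -0.5, -4.2]
opening: 0.155
grasp_force: 30.0
row [0.0043, -0.0221, 0.0042, -0.0226, -0.0001, 0.0005]
grasp pt [ 581.8 -325.4  190.9] toolz [-0.026  0.273 -0.962]
tip 15.93 lip [ 589. -399.   87.] t 9.2
scene a {-150: 0, -140: 0, -130: 0, -120: 0, -110: 20, -100: 29, -90: 30, -80: 33, -70: 33, -60: 34, -50: 33, -40: 32, -30: 34, -20: 32, -10: 33, 0: 32, 10: 0, 20: 32, 30: 29, 40: 28, 50: 27, 60: 24, 70: 0, 80: 0, 90: 0}
scene b {-150: 0, -140: 0, -130: 0, -120: 0, -110: 21, -100: 30, -90: 31, -80: 32, -70: 31, -60: 32, -50: 34, -40: 26, -30: 32, -20: 33, -10: 32, 0: 32, 10: 31, 20: 0, 30: 0, 40: 29, 50: 26, 60: 23, 70: 22, 80: 19, 90: 18}
top a {-150: 0, -140: 0, -130: 0, -120: 0, -110: 0, -100: 0, -90: 0, -80: 31, -70: 32, -60: 35, -50: 0, -40: 0, -30: 0, -20: 0, -10: 0, 0: 0, 10: 0, 20: 0, 30: 0, 40: 0, 50: 0, 60: 0, 70: 0, 80: 0, 90: 0}
top b {-150: 0, -140: 0, -130: 0, -120: 0, -110: 0, -100: 0, -90: 0, -80: 0, -70: 0, -60: 0, -50: 0, -40: 0, -30: 0, -20: 0, -10: 0, 0: 0, 10: 29, 20: 28, 30: 0, 40: 0, 50: 0, 60: 0, 70: 0, 80: 0, 90: 0}
```

```bash
sed -i 's/for cam in ("scene","top"):/for cam in ("scene",):/; s/np.arange(-150,101,10)/np.arange(-130,21,10)/' look.py
python3 -m pendant '[[0.001,-0.0045,0,-0.0056,0,0,1],[0.002,-0.009,0.001,-0.0112,0,0,1],[0.002,-0.009,0.001,-0.0112,0,0,1],[0.002,-0.009,0.001,-0.0112,0,0,1],[0.002,-0.009,0.001,-0.0112,0,0,1],[0.002,-0.009,0.001,-0.0112,0,0,1]]' >/dev/null
python3 look.py
python3 -m pendant '[[0.001,-0.0045,0,-0.0056,0,0,1],[0.002,-0.009,0.001,-0.0112,0,0,1],[0.002,-0.009,0.001,-0.0112,0,0,1],[0.002,-0.009,0.001,-0.0112,0,0,1],[0.002,-0.009,0.001,-0.0112,0,0,1],[0.002,-0.009,0.001,-0.0112,0,0,1]]' >/dev/null
python3 look.py; python3 goto.py 581 -326 190 95.3 22
```

```text
tip 17.97 lip [ 588. -396.   84.] t 9.9
scene a {-130: 0, -120: 0, -110: 23, -100: 29, -90: 31, -80: 32, -70: 33, -60: 33, -50: 33, -40: 32, -30: 34, -20: 33, -10: 33, 0: 33, 10: 0}
scene b {-130: 0, -120: 0, -110: 23, -100: 30, -90: 31, -80: 32, -70: 33, -60: 33, -50: 34, -40: 29, -30: 34, -20: 33, -10: 33, 0: 32, 10: 30}
tip 19.98 lip [ 587. -392.   81.] t 10.55
scene a {-130: 0, -120: 0, -110: 21, -100: 29, -90: 32, -80: 33, -70: 33, -60: 33, -50: 34, -40: 30, -30: 34, -20: 33, -10: 34, 0: 34, 10: 0}
scene b {-130: 0, -120: 0, -110: 22, -100: 30, -90: 31, -80: 32, -70: 31, -60: 33, -50: 33, -40: 26, -30: 33, -20: 33, -10: 32, 0: 31, 10: 30}
row [-0.0002, -0.0111, 0.0013, -0.0112, -0.0001, 0.0004]
grasp pt [ 580.9 -325.7  190.4] toolz [-0.032  0.34  -0.94 ]
```

```bash

python3 -m pendant '[[0,-0.0045,0,-0.0056,0,0,1],[0,-0.0045,0,-0.0056,0,0,1],[0,-0.0045,0,-0.0056,0,0,1],[0,-0.0045,0,-0.0056,0,0,1],[0,-0.0045,0,-0.0056,0,0,1]]' >/dev/null
python3 look.py
python3 -m pendant '[[0,-0.0045,0,-0.0056,0,0,1],[0,-0.0045,0,-0.0056,0,0,1],[0,-0.0045,0,-0.0056,0,0,1],[0,-0.0045,0,-0.0056,0,0,1],[0,-0.0045,0,-0.0056,0,0,1]]' >/dev/null
python3 look.py
```

```text
tip 20.99 lip [ 587. -390.   80.] t 11.1
scene a {-130: 0, -120: 0, -110: 27, -100: 29, -90: 31, -80: 32, -70: 32, -60: 33, -50: 34, -40: 33, -30: 34, -20: 33, -10: 32, 0: 31, 10: 0}
scene b {-130: 0, -120: 0, -110: 29, -100: 30, -90: 30, -80: 31, -70: 32, -60: 32, -50: 34, -40: 24, -30: 33, -20: 33, -10: 32, 0: 32, 10: 31}
tip 22.0 lip [ 587. -388.   79.] t 11.65
scene a {-130: 0, -120: 0, -110: 29, -100: 30, -90: 30, -80: 32, -70: 34, -60: 32, -50: 33, -40: 25, -30: 33, -20: 34, -10: 34, 0: 32, 10: 0}
scene b {-130: 0, -120: 0, -110: 27, -100: 30, -90: 32, -80: 31, -70: 33, -60: 32, -50: 33, -40: 23, -30: 33, -20: 34, -10: 33, 0: 32, 10: 31}
```

```bash

python3 -m pendant '[[0,-0.0045,0,-0.0056,0,0,1],[0,-0.0045,0,-0.0056,0,0,1],[0,-0.0045,0,-0.0056,0,0,1],[0,-0.0045,0,-0.0056,0,0,1],[0,-0.0045,0,-0.0056,0,0,1]]' >/dev/null
python3 look.py
```

```text
tip 23.0 lip [ 587. -386.   78.] t 12.2
scene a {-130: 0, -120: 0, -110: 28, -100: 30, -90: 30, -80: 31, -70: 32, -60: 33, -50: 33, -40: 20, -30: 33, -20: 35, -10: 33, 0: 33, 10: 0}
scene b {-130: 0, -120: 0, -110: 28, -100: 31, -90: 32, -80: 32, -70: 32, -60: 33, -50: 33, -40: 22, -30: 32, -20: 33, -10: 32, 0: 30, 10: 31}
```

```bash

python3 -m pendant '[[0,0,0,0,0,0,1],[0,0,0,0,0,0,1],[0,0,0,0,0,0,1],[0,0,0,0,0,0,1]]' >/dev/null
python3 look.py
python3 -m pendant '[[0,-0.0045,0,-0.0056,0,0,1],[0,-0.0045,0,-0.0056,0,0,1],[0,-0.0045,0,-0.0056,0,0,1],[0,-0.0045,0,-0.0056,0,0,1],[0,-0.0045,0,-0.0056,0,0,1],[0,-0.0045,0,-0.0056,0,0,1],[0,-0.0045,0,-0.0056,0,0,1]]' >/dev/null
python3 look.py
```

```text
tip 23.0 lip [ 587. -386.   78.] t 12.65
scene a {-130: 0, -120: 0, -110: 28, -100: 31, -90: 31, -80: 31, -70: 31, -60: 33, -50: 33, -40: 22, -30: 33, -20: 35, -10: 33, 0: 30, 10: 0}
scene b {-130: 0, -120: 0, -110: 29, -100: 30, -90: 31, -80: 31, -70: 32, -60: 33, -50: 33, -40: 24, -30: 33, -20: 32, -10: 33, 0: 31, 10: 31}
tip 24.01 lip [ 586. -384.   77.] t 13.4
scene a {-130: 0, -120: 27, -110: 29, -100: 30, -90: 30, -80: 31, -70: 32, -60: 33, -50: 23, -40: 22, -30: 33, -20: 34, -10: 33, 0: 0, 10: 0}
scene b {-130: 0, -120: 0, -110: 30, -100: 30, -90: 31, -80: 31, -70: 32, -60: 33, -50: 27, -40: 23, -30: 33, -20: 33, -10: 33, 0: 31, 10: 33}
```

```bash

python3 -m pendant '[[0,0,0,0,0,0,1],[0,0,0,0,0,0,1],[0,0,0,0,0,0,1],[0,0,0,0,0,0,1],[0,0,0,0,0,0,1],[0,0,0,0,0,0,1],[0,0,0,0,0,0,1],[0,0,0,0,0,0,1]]' >/dev/null
python3 look.py
python3 -m pendant '[[0,-0.0045,0,-0.0056,0,0,1],[0,-0.0045,0,-0.0056,0,0,1],[0,-0.0045,0,-0.0056,0,0,1],[0,-0.0045,0,-0.0056,0,0,1],[0,-0.0045,0,-0.0056,0,0,1],[0,-0.0045,0,-0.0056,0,0,1],[0,-0.0045,0,-0.0056,0,0,1]]' >/dev/null
python3 look.py
```

```text
tip 24.01 lip [ 586. -384.   77.] t 14.25
scene a {-130: 0, -120: 25, -110: 28, -100: 30, -90: 31, -80: 32, -70: 32, -60: 34, -50: 32, -40: 22, -30: 33, -20: 34, -10: 32, 0: 0, 10: 0}
scene b {-130: 0, -120: 25, -110: 29, -100: 31, -90: 31, -80: 32, -70: 33, -60: 33, -50: 25, -40: 23, -30: 32, -20: 34, -10: 33, 0: 32, 10: 31}
tip 25.02 lip [ 586. -382.   76.] t 15.0
scene a {-130: 14, -120: 24, -110: 28, -100: 20, -90: 21, -80: 22, -70: 22, -60: 21, -50: 23, -40: 22, -30: 34, -20: 33, -10: 32, 0: 0, 10: 0}
scene b {-130: 26, -120: 28, -110: 30, -100: 31, -90: 33, -80: 34, -70: 22, -60: 22, -50: 22, -40: 22, -30: 32, -20: 33, -10: 32, 0: 32, 10: 0}
```

```bash

python3 -m pendant '[[0,0,0,0,0,0,1],[0,0,0,0,0,0,1],[0,0,0,0,0,0,1],[0,0,0,0,0,0,1],[0,0,0,0,0,0,1],[0,0,0,0,0,0,1],[0,0,0,0,0,0,1],[0,0,0,0,0,0,1]]' >/dev/null
python3 look.py 255 lk1
```

```text
tip 25.02 lip [ 586. -382.   76.] t 15.85
scene a {-130: 0, -120: 0, -110: 17, -100: 18, -90: 20, -80: 22, -70: 22, -60: 23, -50: 23, -40: 22, -30: 32, -20: 34, -10: 34, 0: 0, 10: 0}
scene b {-130: 0, -120: 0, -110: 18, -100: 19, -90: 19, -80: 21, -70: 21, -60: 22, -50: 22, -40: 23, -30: 33, -20: 33, -10: 32, 0: 30, 10: 0}
```

View pics/lk1scene.png

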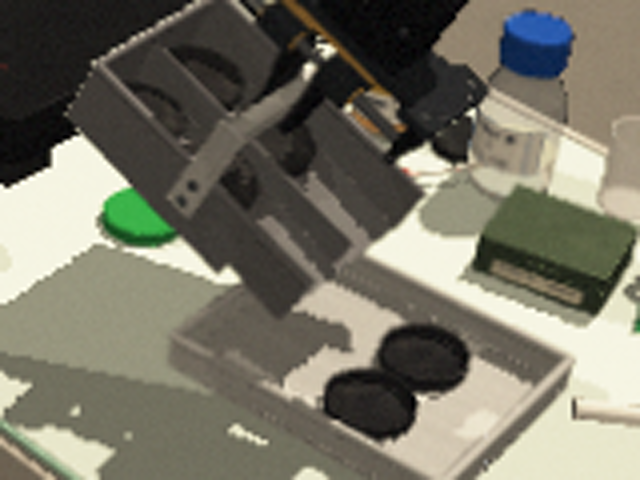

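Both front caps lie in the tray at (422,358) and (370,402); four remain in the bin. Untip now.

```bash

python3 -m pendant '[[0,0,0,0,0,0,1],[0,0,0,0,0,0,1],[0,0.014,-0.01,0.0167,0,0,1],[0,0.028,-0.022,0.0333,0,0,1],[0,0.042,-0.034,0.05,0,0,1],[0,0.055,-0.046,0.0667,0,0,1],[0,0.067,-0.058,0.0833,0,0,1],[0,0.08,-0.07,0.1,0,0,1]]' >/dev/null
python3 look.py; python3 goto.py 581 -322 215 95.3 0;
```

```text
tip 6.98 lip [ 590. -421.  114.] t 16.7
scene a {-130: 0, -120: 0, -110: 14, -100: 18, -90: 21, -80: 0, -70: 0, -60: 0, -50: 0, -40: 0, -30: 34, -20: 35, -10: 33, 0: 33, 10: 33}
scene b {-130: 0, -120: 0, -110: 16, -100: 18, -90: 19, -80: 20, -70: 21, -60: 21, -50: 21, -40: 24, -30: 34, -20: 33, -10: 34, 0: 31, 10: 32}
row [-0.0015, 0.0804, -0.0347, 0.0383, 0.0, 0.0007]
grasp pt [ 581.6 -331.   206.5] toolz [-0.011  0.12  -0.993]
```

```bash

python3 -m pendant '[[0,0.02,-0.01,0.01,0,0,1],[0,0.04,-0.018,0.02,0,0,1],[0,0.06,-0.026,0.03,0,0,1],[0,0.08,-0.035,0.0383,0,0,1],[0,0.08,-0.035,0.0383,0,0,1]]' >/dev/null
python3 goto.py 450 -140 212 85 0; python3 look.py
```

```text
row [0.5643, 0.9696, 0.0137, 0.0007, -0.0001, 0.0579]
grasp pt [ 580.7 -322.3  214.3] toolz [-0.     0.002 -1.   ]
tip 0.13 lip [ 590. -422.  134.] t 17.25
scene a {-130: 0, -120: 0, -110: 19, -100: 18, -90: 20, -80: 21, -70: 0, -60: 0, -50: 0, -40: 0, -30: 35, -20: 34, -10: 33, 0: 33, 10: 33}
scene b {-130: 0, -120: 0, -110: 19, -100: 17, -90: 19, -80: 19, -70: 21, -60: 21, -50: 22, -40: 23, -30: 33, -20: 34, -10: 33, 0: 33, 10: 32}
```

```bash

python3 -m pendant '[[0.01,0.02,0,0,0,0.001,1],[0.035,0.06,0,0,0,0.004,1],[0.07,0.12,0,0,0,0.008,1],[0.12,0.2,0,0,0,0.012,1],[0.17,0.29,0,0,0,0.018,1],[0.22,0.38,0,0,0,0.023,1],[0.27,0.47,0,0,0,0.028,1],[0.32,0.56,0,0,0,0.034,1]]' >/dev/null
python3 -m pendant '[[0.07,0.08,0,0,0,0.005,1],[0.13,0.16,0,0,0,0.01,1],[0.18,0.24,0,0,0,0.014,1],[0.21,0.32,0,0,0,0.019,1],[0.23,0.39,0,0,0,0.022,1],[0.25,0.44,0,0,0,0.024,1]]' >/dev/null
python3 goto.py 457 40 208 85 0; python3 st.py
```

```text
row [0.0741, 0.8391, 0.0349, 0.0008, -0.0002, -0.0006]
grasp pt [ 456.8 -128.4  214.5] toolz [-0.001  0.003 -1.   ]
t 18.7 p [ 0.4568 -0.1285  0.2655] open 0.162 gf 30.0 F [ 0.2 -0.3 -3.7]
q [-2.930e+01  2.100e+01  1.048e+02  1.000e-01  5.430e+01 -1.143e+02]
[[-0.996, 0.089, -0.001], [0.089, 0.996, 0.003], [0.001, 0.003, -1.0]]
```

```bash

python3 -m pendant '[[0.005,0.04,0,0,0,0,1],[0.012,0.13,0,0,0,0,1],[0.02,0.24,0,0,0,0,1],[0.03,0.36,0,0,0,0,1],[0.04,0.48,0,0,0,0,1],[0.05,0.6,0,0,0,0,1],[0.06,0.72,0,0,0,0,1],[0.074,0.84,0,0,0,0,1]]' >/dev/null
python3 -m pendant '[[0.01,0.11,0,0,0,0,1],[0.02,0.2,0,0,0,0,1],[0.025,0.26,0,0,0,0,1],[0.025,0.3,0,0,0,0,1],[0.025,0.31,0,0,0,0,1],[0.025,0.31,0,0,0,0,1]]' >/dev/null
python3 goto.py 457 103 98 85 0; python3 st.py; python3 look.py
```

```text
row [0.0085, 0.0079, 0.5841, 0.0006, -0.0001, -0.0004]
grasp pt [458.6 101.2 214.8] toolz [-0.     0.002 -1.   ]
t 20.1 p [0.4586 0.1011 0.2658] open 0.156 gf 30.0 F [-0.3 -0.4 -4.6]
q [-1.300e+00  2.060e+01  1.055e+02  1.000e-01  5.390e+01 -8.630e+01]
[[-0.996, 0.088, -0.0], [0.088, 0.996, 0.002], [0.0, 0.002, -1.0]]
tip 0.1 lip [450.   2. 135.] t 20.1
scene a {-130: 0, -120: 0, -110: 21, -100: 18, -90: 20, -80: 21, -70: 20, -60: 22, -50: 23, -40: 30, -30: 34, -20: 34, -10: 33, 0: 32, 10: 33}
scene b {-130: 0, -120: 0, -110: 19, -100: 18, -90: 19, -80: 20, -70: 21, -60: 21, -50: 22, -40: 25, -30: 32, -20: 34, -10: 34, 0: 32, 10: 32}
```

```bash

python3 -m pendant '[[0.004,0.004,0.04,0,0,0,1],[0.008,0.008,0.12,0,0,0,1],[0.008,0.008,0.22,0,0,0,1],[0.008,0.008,0.32,0,0,0,1],[0.008,0.008,0.42,0,0,0,1],[0.008,0.008,0.5,0,0,0,1],[0.008,0.008,0.54,0,0,0,1],[0.008,0.008,0.555,0,0,0,1]]' >/dev/null
python3 -m pendant '[[0,0,0.005,0,0,0,1],[0,0,0.01,0,0,0,1],[0,0,0.015,0,0,0,1],[0,0,0.02,0,0,0,1],[0,0,0.025,0,0,0,1],[0,0,0.025,0,0,0,1]]'
```

```text
time_s: 21.55
position: [0.4569, 0.1033, 0.1499]
tcp_rot: [[-0.996, 0.089, -0.0], [0.089, 0.996, 0.002], [0.0, 0.002, -1.0]]
force: [-0.2, -0.5, -3.8]
opening: 0.16
grasp_force: 30.0
```

```bash

python3 -m pendant '[[0,0,0.003,0,0,0,1],[0,0,0.006,0,0,0,1],[0,0,0.006,0,0,0,1]]'
python3 -m pendant '[[0,0,0.002,0,0,0,1],[0,0,0.004,0,0,0,1],[0,0,0.004,0,0,0,1]]'
```

```text
time_s: 21.85
position: [0.4569, 0.1033, 0.149]
tcp_rot: [[-0.996, 0.088, 0.0], [0.088, 0.996, 0.002], [0.0, 0.002, -1.0]]
force: [-0.6, -0.5, 2.3]
opening: 0.157
grasp_force: 30.0
time_s: 22.15
position: [0.4569, 0.1033, 0.149]
tcp_rot: [[-0.996, 0.088, 0.001], [0.088, 0.996, 0.002], [-0.0, 0.002, -1.0]]
force: [-3.1, 0.1, 9.9]
opening: 0.155
grasp_force: 30.0
```

Seated on the bench. Release and rise.

```bash

python3 -m pendant '[[0,0,-0.003,0,0,0,-1],[0,0,-0.003,0,0,0,-1],[0,0,-0.003,0,0,0,-1],[0,0,-0.003,0,0,0,-1],[0,0,-0.003,0,0,0,-1],[0,0,-0.003,0,0,0,-1],[0,0,-0.003,0,0,0,-1],[0,0,-0.003,0,0,0,-1]]' 
python3 -m pendant '[[0,0,-0.0,0,0,0,-1],[0,0,0,0,0,0,-1],[0,0,0,0,0,0,-1],[0,0,-0.05,0,0,0,-1],[0,0,-0.15,0,0,0,-1],[0,0,-0.3,0,0,0,-1],[0,0,-0.5,0,0,0,-1],[0,0,-0.7,0,0,0,-1]]' 
python3 - <<'E'
from h import *
im,d=capture("scene"); P=pts("scene",d)
save("end",cv2.resize(im[120:320,140:440],(800,533),interpolation=cv2.INTER_CUBIC))
im,d=capture("top"); P=pts("top",d); Q=P[175:245,165:260].reshape(-1,3);x,y,h=Q.T
m=(h>.05)&(h<.066)&(x<.54); print(cv2.minAreaRect((Q[m,:2]*1000).astype(np.float32)))
E
```

```text
time_s: 22.95
position: [0.4569, 0.1032, 0.1484]
tcp_rot: [[-0.996, 0.088, -0.0], [0.088, 0.996, 0.002], [0.0, 0.002, -1.0]]
force: [-1.0, 0.1, -0.3]
opening: 0.799
grasp_force: 0.0
time_s: 23.75
position: [0.4563, 0.1029, 0.2903]
tcp_rot: [[-0.996, 0.089, -0.001], [0.089, 0.996, 0.002], [0.001, 0.002, -1.0]]
force: [0.5, 0.1, -0.2]
opening: 0.998
grasp_force: 0.0
((457.98809814453125, 103.23265838623047), (207.43316650390625, 147.51353454589844), 84.9674072265625)
```

View pics/end.png

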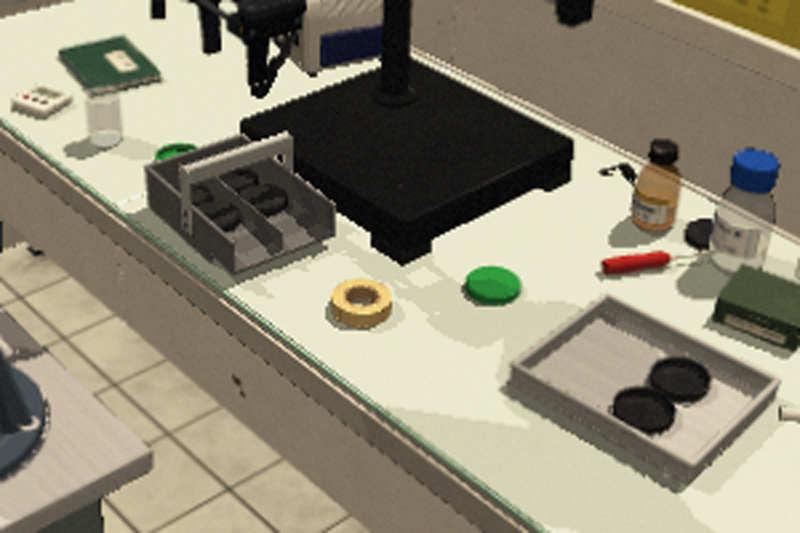

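The bin stands released at (240,205) with four caps in it. Two caps lie in the tray at (645,408) and (680,380), and the tape and beaker are where they were.

```bash
python3 -c "
from rig import bot; print(bot.hand_in())"
```

```text
the job is handed in; nothing more can be done
None
```

The job is handed in at about 24 s of the 67 s allowed: both front caps lie in the tray, the other four are still in the bin, the bin stands upright and released at its original spot, and the tape and beaker look undisturbed in the last picture; the hand-in call returned no verdict.

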